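# Push a smartwatch out of its bonding mould

### The job

The smartwatch is stuck tight in its brown bonding mould. Pick up the mould, set it over the upright push-out peg, feel for the off-centre hole in its underside without leaning hard on the peg, and press it gently down until the mould sits fully home and flat on the metal block, so that the peg raises the watch in its pocket. Leave the mould there, lift the watch out and lay it glass up in the blue tray without dropping it; leave the mug, dispenser and screwdriver alone.

Things in the scene. Friction and masses are not known exactly. Their poses are not given: they have to be found in the camera images.
- mould: Loose brown plastic mould, 68 (its x) x 60 (its y) x 24 mm high, 0.25 to 0.35 kg; origin at the centre of its underside, z up. Grip it across the 60 mm. A hand-drilled round hole, 17 mm wide, 1 mm chamfer below, goes through its 11 mm floor, its axis 4 mm off the mould's centre. In which direction is unknown (any angle) and out of sight: feel for it.
- pocket (a point): Centre of the mould's pocket floor, 11 mm above its underside. The pocket is 41.5 (x) x 35.5 (y) mm, 13 mm deep, open on top. Two steel spring jaws in its ends (along x), up to 5 mm above the floor, grip the watch: pushing it up past them takes about 9 to 17 N; after some 5 mm it comes free, and then stays up on the peg.
- watch: Smartwatch without strap, 40 (its x) x 34 (its y) x 12 mm, 45 g, aluminium case, black glass on top (z up); origin at the centre of its underside. It starts on the pocket floor, x along the mould's x, its top 1 mm below the mould's top, out of the fingers' reach. With the mould home the peg holds it about 9 mm up, some 8 mm proud of the mould, to be gripped across its 34 mm.
- block: Push-out block standing loose on the bench: steel plate 120 (its x) x 100 (its y) x 12 mm, 1.15 kg; origin at the centre of its underside, z up. In its centre an orange nylon peg, 14 mm thick, 20 mm high, top 32 mm above the bench. Neither peg nor plate may be leaned on with more than about 25 N; 4 to 8 N is enough to feel for the hole; meet them at 10 mm/s or less.
- tray: Blue silicone tray fixed to the bench, 140 (its x) x 110 (its y) x 16 mm, walls 4 mm, inner floor 4 mm above the bench; origin at the centre of its underside. The watch goes in here.
- mug: White mug, rim 76 mm across, 85 mm high; origin at the centre of its underside. Leave alone.
- dispenser: White plastic solvent dispenser with steel cap, 54 mm across, 110 mm high; origin at the centre of its underside. Leave alone.
- screwdriver: Screwdriver with red handle lying on the bench, 160 mm long along its x, handle 26 mm thick; origin underneath its middle. Leave alone.

How it is judged:
By the outcome, as a careful person would: the job done as asked, in the order asked, and still so for the second after the job is handed in, with the robot touching nothing.
It also fails if it takes over 67 s, if anything falls off the work surface, if the arm or the gripper's body presses on something with over 40 N, if the wrist force passes 120 N, or if a joint passes its speed limit or range.

### The arm

A 6-joint arm with a two-finger parallel gripper is mounted at the origin on the work surface. World frame = base frame: x ahead of the robot, y to its left, z up, the work surface at z = 0. Lengths are in m, angles in rad, forces in N, time in s.
With the tool pointing down it reaches from about 0.325 to 0.85 m from the base axis. Payload 4.4 kg.
Tool frame: the origin (TCP) lies at the centre of the arm's flange, where the gripper is bolted on; the fingertips stand 199 mm ahead of it and the grasp point (between the pads) lies 180 mm ahead of it; z points along the fingers, y is the line along which they close (so a half turn about z gives the same grasp; the last joint's range is limited). The gripper opens to 94 mm and grips with 3 to 60 N. Pads are 16 mm wide; open, the fingers measure 119 mm over their backs; the gripper's body (75 mm by 177 mm) begins 78 mm behind the grasp point.
Start: joints at [1.062, 0.207, 1.542, -0, 1.393, -0.15], TCP at [0.202, 0.538, 0.405] pointing down, gripper open.
Joint ranges: [-2.73, 2.73], [-0.86, 2.22], [0.23, 2.46], [-1.11, 4.25], [0.08, 2.63], [-2.82, 2.82]. Speed limits (rad/s): [2.79, 2.79, 3.14, 3.14, 3.14, 3.14].

### API

Orientations are given as a unit quaternion [x, y, z, w].
In Python, from bench import bot gives the robot as it stands.
- The arm moves only by the shell command python3 -m pendant 'ROWS' [OPENING] [FORCE]. ROWS is JSON, a list of rows, each an object of numbers: "tx", "ty", "tz": the shift along the tool's x, y, z in m; "wx", "wy", "wz": the turn, a rotation vector about the tool's x, y, z in rad. In form: [{"tx": .., "ty": .., "tz": .., "wx": .., "wy": .., "wz": ..}, ...]. A call has 1 to 20 rows; each row is the pose to reach, as a shift and turn from the pose commanded when the call began, along the tool's axes at that moment; what a row does not reach only later rows make up. A row lasts 1/12 s, in which the tool goes at most 41.7 mm and 7.16 degrees, less where a joint would pass 70% of its speed; a pose out of reach is approached as far as the arm can. A call with a gripper value outside its range is refused whole. OPENING is the finger opening in m, from 0 to 0.094, set as the call begins (- or left out, the last holds). The fingers move at their own pace and stop on an object; FORCE is the grip in N (left out, the last holds). Time passes only in rows, so rows that repeat a pose let the fingers close. It gives the time, the measured TCP pose, the force, the opening and the grip force at its end, in the units of the state.
- bot.observe(): the state, without advancing time (a new reading comes with each control period).
- bot.snapshot(name): name is "side" or "top"; returns a dict with "pixels" (420x560x3 uint8, red, green, blue), "z_map" (420x560 float32, m along the optical axis (not along the pixel's ray), 0 where there is no reading), "camera_matrix" (3x3 intrinsics, pixels), "distortion" ([k1, k2, p1, p2, k3] as OpenCV has them; the pictures are not rectified), "extrinsics" (4x4, takes a point from camera to world coordinates). Camera axes: x right, y down, z forward; pixel columns grow to the right and rows downward; lengths in m; the calibration is good to about 2 mm. A picture is of the moment at which its call begins.
- bot.close_job(): hands the job in; it is judged then, once.
Trained networks look in the newest picture that a camera, given by its name, has taken for a name from the list of things; names that differ only in an ending like _2 or _b are one class to them, and where a whole thing is asked for, a point or a joint stands for the part that bears it (a point fixed in the world has none). Each returns a list of dicts, best first, with "confidence" (0 to 1); they miss things now and then, are a little off and sometimes report something else, mostly with a low value. They report only what shows in the picture. A call takes as long as a camera call.
- bot.boxes_of(name, camera): "rect" ([left, top, right, bottom] in pixels, round what is visible of it).
- bot.silhouettes(name, camera): "mask" (420x560 bool, what is visible of it) and "rect" ([left, top, right, bottom] in pixels, round what is visible of it).
- bot.mark_of(name, camera): "xy" ([column, row] in pixels: a listed point, or the origin of a listed thing).
The state is a dict: "time": time; "joints": joint angles; "joint_velocities": joint speeds; "joint_efforts": joint torques, N m; "position": TCP position; "eef_rot": TCP orientation; "wrist_force": force on the tool from outside, world axes, zero at the start; "wrist_torque": the same for the moment, N m; "grip_width": opening from 0.0 (shut) to 1.0 (fully open); "grip_force": force on a finger pad.
Only numpy, scipy, OpenCV 4.12 (cv2) and the standard library are available. Lean on these libraries where they do the work, as an engineer would, in place of code of your own. Each camera call takes 0.05 s, during which the arm holds its last target. There are 200 camera calls.

## Working session

There is one attempt and no reset: what is moved stays moved. The work goes in short steps, Python scripts to look and compute and a shell command to move; the robot and the scene stay as the last step left them, time stands still between calls to the robot, and variables do not carry over. Pictures are saved under pics/ and viewed, at most 10 in all, crops included, and the job is handed in when it is done.

```bash
mkdir -p pics
cat > h.py <<'E'
import numpy as np, cv2
from bench import bot
from scipy.spatial.transform import Rotation as R
def snap(cam,name=None):
    s=bot.snapshot(cam)
    if name: cv2.imwrite(f'pics/{name}.png',cv2.cvtColor(s['pixels'],cv2.COLOR_RGB2BGR))
    return s
def cloud(s,mask=None):
    z=s['z_map']; m=z>0
    if mask is not None: m=m&mask
    v,u=np.nonzero(m)
    p=cv2.undistortPoints(np.c_[u,v].astype(np.float64)[:,None],s['camera_matrix'],np.array(s['distortion']))[:,0]
    zz=z[v,u]; P=np.c_[p*zz[:,None],zz]; E=np.array(s['extrinsics'])
    return P@E[:3,:3].T+E[:3,3], np.c_[u,v]
def rectfit(P):
    (c,sz,a)=cv2.minAreaRect((P[:,:2]*1000).astype(np.float32)); return np.array(c)/1000,sz,a
def tool(dw):
    r=R.from_quat(bot.observe()['eef_rot']); return r.inv().apply(dw)
E
python3 - <<'E'
from h import *
o=bot.observe();print({k:np.round(v,3) for k,v in o.items()}); print(np.round(R.from_quat(o['eef_rot']).as_matrix(),3))
for cam in ('top','side'):
    s=snap(cam,cam+'0'); print(cam,np.round(s['extrinsics'],3).tolist())
    for n in ['mould','watch','block','tray','mug','dispenser','screwdriver']:
        for d in bot.silhouettes(n,cam)[:1]:
            P,_=cloud(s,d['mask'])
            if len(P)<10: continue
            zt=np.percentile(P[:,2],95); T=P[P[:,2]>zt-.006]
            print(n,round(d['confidence'],2),np.round(d['rect']),'ztop',round(zt,3),'med',np.round(np.median(P,0),3),'toprect',rectfit(T),len(T))
E
```

```text
{'time': np.float64(0.0), 'joints': array([ 1.062,  0.207,  1.543, -0.   ,  1.393, -0.151]), 'joint_velocities': array([-0.   , -0.   ,  0.001, -0.002, -0.003, -0.001]), 'joint_efforts': array([-2.0000e-03, -3.7087e+01, -2.8142e+01,  7.0000e-02,  3.6000e-02,
       -0.0000e+00]), 'position': array([0.202, 0.538, 0.404]), 'eef_rot': array([ 0.178,  0.984, -0.001, -0.   ]), 'wrist_force': array([-0.591,  1.052,  0.021]), 'wrist_torque': array([0.053, 0.004, 0.014]), 'grip_force': np.float64(0.0), 'grip_width': np.float64(1.002)}
[[-0.936  0.351 -0.001]
 [ 0.351  0.936 -0.002]
 [ 0.    -0.002 -1.   ]]
top [[-0.021, -0.985, 0.173, 0.466], [-0.999, 0.026, 0.026, -0.019], [-0.031, -0.173, -0.984, 0.876], [0.0, 0.0, 0.0, 1.0]]
mould 0.57 [402. 240. 441. 277.] ztop 0.026 med [ 0.49  -0.268  0.023] toprect (array([ 0.49114532, -0.27168597]), (60.130611419677734, 68.1032943725586), 62.10004425048828) 678
watch 0.52 [408. 247. 428. 268.] ztop 0.026 med [ 0.491 -0.27   0.023] toprect (array([ 0.49093591, -0.26982779]), (35.17475509643555, 44.9431266784668), 61.6550178527832) 336
block 0.6 [262. 
[... 1354 characters left out ...]
[206. 207. 283. 250.] ztop 0.014 med [ 0.538 -0.033  0.012] toprect (array([ 0.54028534, -0.02158846]), (103.38276672363281, 120.49340057373047), 62.548255920410156) 1945
tray 0.66 [204. 145. 270. 175.] ztop 0.016 med [0.563 0.269 0.006] toprect (array([0.56257507, 0.26842554]), (116.60569763183594, 140.98988342285156), 75.17973327636719) 369
dispenser 0.64 [297. 121. 322. 170.] ztop 0.11 med [0.712 0.201 0.063] toprect (array([0.71532465, 0.21932826]), (46.90272521972656, 40.627967834472656), 75.68434143066406) 157
screwdriver 0.79 [284. 198. 361. 214.] ztop 0.026 med [0.723 0.004 0.017] toprect (array([0.73604199, 0.00911817]), (77.95191955566406, 23.48356056213379), 3.588258743286133) 238
```

Run:
```python
from h import *
for cam in ('top','side'):
    s=snap(cam,cam+'1'); P,uv=cloud(s)
    m=(np.hypot(P[:,0]-.539,P[:,1]+.02)<.03)&(P[:,2]>.028)
    print(cam,'peg',m.sum(),P[m].mean(0).round(4),rectfit(P[m]),np.median(P[m,2]))
    m=(np.hypot(P[:,0]-.539,P[:,1]+.02)<.08)&(abs(P[:,2]-.012)<.005); print('plate',rectfit(P[m]))
    m=(np.hypot(P[:,0]-.491,P[:,1]+.272)<.06)&(P[:,2]>.0195); print('mould',rectfit(P[m]), P[m].mean(0))
    for n in('block','mould','watch','pocket','tray'): print(n,[(np.round(d['xy'],1),round(d['confidence'],2)) for d in bot.mark_of(n,cam)[:1]])
a=cv2.imread('pics/top1.png');cv2.imwrite('pics/v1.png',a)
```

```text
top peg 36 [ 0.5381 -0.02    0.0321] (array([ 0.53769513, -0.02005588]), (11.613754272460938, 12.943219184875488), 44.153717041015625) 0.03184082345246214
plate (array([ 0.53850897, -0.019938  ]), (100.19269561767578, 120.07122802734375), 63.58079528808594)
mould (array([ 0.49078476, -0.27209229]), (61.11524200439453, 68.26386260986328), 61.717166900634766) [ 0.49076302 -0.27113224  0.02366048]
block [(array([291.1, 235.9]), 0.97)]
mould [(array([417.2, 258.1]), 0.6)]
watch [(array([414.6, 260.1]), 0.81)]
pocket [(array([419.2, 258.2]), 0.76)]
tray [(array([156.8, 232.7]), 0.65)]
side peg 35 [ 0.5403 -0.0223  0.0317] (array([ 0.54048633, -0.02100928]), (13.550683975219727, 11.0925931930542), 82.52062225341797) 0.03215548813853708
plate (array([ 0.53990466, -0.02085547]), (102.99640655517578, 121.1934814453125), 63.26810073852539)
mould (array([ 0.49144635, -0.2730188 ]), (62.23686218261719, 69.1103286743164), 61.188148498535156) [ 0.49157919 -0.2758328   0.02341566]
block [(array([244.7, 227.8]), 0.69)]
mould [(array([234.7, 326.6]), 0.65)]
watch [(array([233.3, 322. ]), 0.76)]
pocket [(array([232.9, 322.4]), 0.73)]
tray [(array([236. , 161.8]), 0.73)]
```

View pics/v1.png

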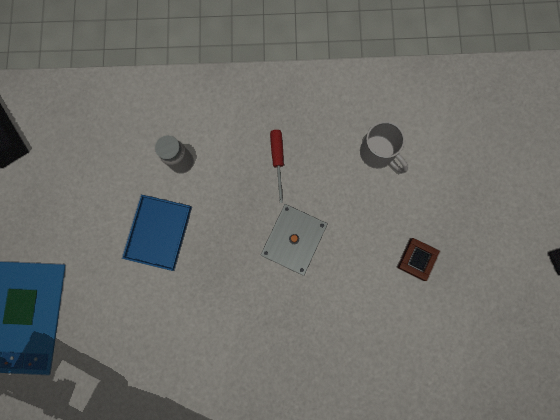

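```bash
python3 -m pendant '[{"tx":-0.28,"ty":-0.33,"tz":0.05,"wz":0.13},{"tx":-0.28,"ty":-0.33,"tz":0.05,"wz":0.13},{"tx":-0.28,"ty":-0.33,"tz":0.05,"wz":0.13},{"tx":-0.28,"ty":-0.33,"tz":0.05,"wz":0.13},{"tx":-0.28,"ty":-0.33,"tz":0.05,"wz":0.13},{"tx":-0.28,"ty":-0.33,"tz":0.05,"wz":0.13},{"tx":-0.28,"ty":-0.33,"tz":0.05,"wz":0.13},{"tx":-0.28,"ty":-0.33,"tz":0.05,"wz":0.13},{"tx":-0.28,"ty":-0.33,"tz":0.05,"wz":0.13},{"tx":-0.28,"ty":-0.33,"tz":0.05,"wz":0.13},{"tx":-0.555,"ty":-0.657,"tz":0.1,"wz":0.136},{"tx":-0.555,"ty":-0.657,"tz":0.1,"wz":0.136},{"tx":-0.555,"ty":-0.657,"tz":0.1,"wz":0.136},{"tx":-0.555,"ty":-0.657,"tz":0.1,"wz":0.136},{"tx":-0.555,"ty":-0.657,"tz":0.1,"wz":0.136},{"tx":-0.555,"ty":-0.657,"tz":0.1,"wz":0.136},{"tx":-0.555,"ty":-0.657,"tz":0.1,"wz":0.136},{"tx":-0.555,"ty":-0.657,"tz":0.1,"wz":0.136},{"tx":-0.555,"ty":-0.657,"tz":0.1,"wz":0.136},{"tx":-0.555,"ty":-0.657,"tz":0.1,"wz":0.136}]'
cat >> h.py <<'E'
def go(x,y,z,yaw):
    o=bot.observe(); r=R.from_quat(o['eef_rot']); p=np.array(o['position'])
    a=np.radians(yaw); Y=np.array([np.cos(a),np.sin(a),0]);Z=np.array([0,0,-1.]);X=np.cross(Y,Z)
    T=R.from_matrix(np.c_[X,Y,Z])
    M=r.as_matrix()
    print('t',round(o['time'],2),'pos',p.round(4),'yaw',np.degrees(np.arctan2(M[1,1],M[0,1])).round(2),'zaxis',M[:,2].round(4),'j',np.round(o['joints'],2),'F',np.round(o['wrist_force'],2))
    print('shift',r.inv().apply(np.array([x,y,z])-p).round(4),'rot',(r.inv()*T).as_rotvec().round(4))
E
python3 -c "
from h import *
go(.491,-.2725,.204,61.6)"
```

```text
t 1.4 pos [0.2019 0.5384 0.4046] yaw 69.45 zaxis [-0. -0. -1.] j [ 1.06  0.21  1.54 -0.    1.39 -0.15] F [ 0.55 -0.19 -0.23]
shift [-0.5554 -0.6577  0.2007] rot [-0.      0.      0.1369]validation failed for argument at $[0]...
```

```bash
python3 -m pendant '[{"tx":-0.02,"ty":-0.02,"tz":0,"wx":0,"wy":0,"wz":0.0}]'; python3 -m pendant --help | head -20
```

```text
time: 1.48
position: [0.2127, 0.5147, 0.4048]
eef_rot: [0.177, 0.984, 0.001, -0.0]
wrist_force: [0.1, -0.5, 0.3]
grip_width: 1.002
grip_force: 0.0invalid input: not JSON, or not a number
```

```bash
python3 -m pendant '[{"tx":-0.27,"ty":-0.32,"tz":0.05,"wx":0,"wy":0,"wz":0.13},{"tx":-0.27,"ty":-0.32,"tz":0.05,"wx":0,"wy":0,"wz":0.13},{"tx":-0.27,"ty":-0.32,"tz":0.05,"wx":0,"wy":0,"wz":0.13},{"tx":-0.27,"ty":-0.32,"tz":0.05,"wx":0,"wy":0,"wz":0.13},{"tx":-0.27,"ty":-0.32,"tz":0.05,"wx":0,"wy":0,"wz":0.13},{"tx":-0.27,"ty":-0.32,"tz":0.05,"wx":0,"wy":0,"wz":0.13},{"tx":-0.27,"ty":-0.32,"tz":0.05,"wx":0,"wy":0,"wz":0.13},{"tx":-0.27,"ty":-0.32,"tz":0.05,"wx":0,"wy":0,"wz":0.13},{"tx":-0.27,"ty":-0.32,"tz":0.05,"wx":0,"wy":0,"wz":0.13},{"tx":-0.27,"ty":-0.32,"tz":0.05,"wx":0,"wy":0,"wz":0.13},{"tx":-0.535,"ty":-0.638,"tz":0.12,"wx":0,"wy":0,"wz":0.137},{"tx":-0.535,"ty":-0.638,"tz":0.12,"wx":0,"wy":0,"wz":0.137},{"tx":-0.535,"ty":-0.638,"tz":0.12,"wx":0,"wy":0,"wz":0.137},{"tx":-0.535,"ty":-0.638,"tz":0.12,"wx":0,"wy":0,"wz":0.137},{"tx":-0.535,"ty":-0.638,"tz":0.12,"wx":0,"wy":0,"wz":0.137},{"tx":-0.535,"ty":-0.638,"tz":0.12,"wx":0,"wy":0,"wz":0.137},{"tx":-0.535,"ty":-0.638,"tz":0.12,"wx":0,"wy":0,"wz":0.137},{"tx":-0.535,"ty":-0.638,"tz":0.12,"wx":0,"wy":0,"wz":0.137},{"tx":-0.535,"ty":-0.638,"tz":0.12,"wx":0,"wy":0,"wz":0.137},{"tx":-0.535,"ty":-0.638,"tz":0.12,"wx":0,"wy":0,"wz":0.137}]'
python3 -c "
from h import *
go(.491,-.2725,.204,61.6)"
```

```text
time: 3.15
position: [0.4882, -0.2673, 0.2856]
eef_rot: [0.246, 0.969, 0.0, 0.0]
wrist_force: [1.6, 0.3, 0.8]
grip_width: 1.0
grip_force: 0.0
t 3.15 pos [ 0.4882 -0.2673  0.2856] yaw 61.55 zaxis [ 2.e-04  0.e+00 -1.e+00] j [-0.66  0.29  1.7   0.    1.15 -1.73] F [1.57 0.35 0.85]
shift [-0.005  -0.0033  0.0816] rot [ 0.0001  0.0002 -0.0008]
```

```bash
python3 -m pendant '[{"tx":0,"ty":0,"tz":0.02,"wx":0,"wy":0,"wz":0},{"tx":0,"ty":0,"tz":0.045,"wx":0,"wy":0,"wz":0},{"tx":0,"ty":0,"tz":0.06,"wx":0,"wy":0,"wz":0},{"tx":0,"ty":0,"tz":0.06,"wx":0,"wy":0,"wz":0},{"tx":0,"ty":0,"tz":0.06,"wx":0,"wy":0,"wz":0}]'
python3 -c "
from h import *
go(.491,-.2725,.204,61.6)"
```

```text
time: 3.57
position: [0.4875, -0.2648, 0.2252]
eef_rot: [0.245, 0.969, 0.0, -0.001]
wrist_force: [-1.2, 0.3, 0.4]
grip_width: 1.0
grip_force: 0.0
t 3.57 pos [ 0.4875 -0.2648  0.2252] yaw 61.59 zaxis [-0.0019  0.0015 -1.    ] j [-0.65  0.38  1.73 -0.    1.03 -1.73] F [-1.21  0.34  0.36]
shift [-0.0068 -0.0051  0.0211] rot [ 0.0004 -0.0024 -0.0002]
```

```bash
python3 -m pendant '[{"tx":-0.004,"ty":-0.003,"tz":0,"wx":0,"wy":0,"wz":0},{"tx":-0.0068,"ty":-0.0051,"tz":0.005,"wx":0,"wy":0,"wz":0},{"tx":-0.0068,"ty":-0.0051,"tz":0.012,"wx":0,"wy":0,"wz":0},{"tx":-0.0068,"ty":-0.0051,"tz":0.018,"wx":0,"wy":0,"wz":0},{"tx":-0.0068,"ty":-0.0051,"tz":0.021,"wx":0,"wy":0,"wz":0},{"tx":-0.0068,"ty":-0.0051,"tz":0.021,"wx":0,"wy":0,"wz":0},{"tx":-0.0068,"ty":-0.0051,"tz":0.021,"wx":0,"wy":0,"wz":0}]'
python3 -c "
from h import *
go(.491,-.2725,.204,61.6)"
python3 -m pendant '[{"tx":0,"ty":0,"tz":0,"wx":0,"wy":0,"wz":0},{"tx":0,"ty":0,"tz":0,"wx":0,"wy":0,"wz":0},{"tx":0,"ty":0,"tz":0,"wx":0,"wy":0,"wz":0},{"tx":0,"ty":0,"tz":0,"wx":0,"wy":0,"wz":0},{"tx":0,"ty":0,"tz":0,"wx":0,"wy":0,"wz":0},{"tx":0,"ty":0,"tz":0,"wx":0,"wy":0,"wz":0},{"tx":0,"ty":0,"tz":0,"wx":0,"wy":0,"wz":0},{"tx":0,"ty":0,"tz":0,"wx":0,"wy":0,"wz":0}]' 0.05 40
```

```text
time: 4.15
position: [0.4912, -0.2725, 0.2046]
eef_rot: [0.245, 0.969, 0.0, -0.0]
wrist_force: [-0.2, 0.4, -0.2]
grip_width: 0.998
grip_force: 0.0
t 4.15 pos [ 0.4912 -0.2725  0.2046] yaw 61.6 zaxis [-8.e-04  6.e-04 -1.e+00] j [-0.66  0.42  1.72 -0.    1.   -1.74] F [-0.22  0.42 -0.24]
shift [ 0.0002 -0.0001  0.0006] rot [ 0.0001 -0.001   0.0001]
time: 4.82
position: [0.4915, -0.2728, 0.2051]
eef_rot: [0.245, 0.969, -0.0, 0.0]
wrist_force: [0.4, 0.7, 0.8]
grip_width: 0.635
grip_force: 40.0
```

```bash
python3 -m pendant '[{"tx":0,"ty":0,"tz":-0.02,"wx":0,"wy":0,"wz":0},{"tx":0,"ty":0,"tz":-0.05,"wx":0,"wy":0,"wz":0},{"tx":0.006,"ty":0.02,"tz":-0.08,"wx":0,"wy":0,"wz":0},{"tx":0.016,"ty":0.05,"tz":-0.085,"wx":0,"wy":0,"wz":-0.015},{"tx":0.027,"ty":0.085,"tz":-0.085,"wx":0,"wy":0,"wz":-0.031},{"tx":0.039,"ty":0.123,"tz":-0.085,"wx":0,"wy":0,"wz":-0.031},{"tx":0.051,"ty":0.16,"tz":-0.085,"wx":0,"wy":0,"wz":-0.031},{"tx":0.062,"ty":0.195,"tz":-0.085,"wx":0,"wy":0,"wz":-0.031},{"tx":0.071,"ty":0.225,"tz":-0.085,"wx":0,"wy":0,"wz":-0.031},{"tx":0.0776,"ty":0.2445,"tz":-0.085,"wx":0,"wy":0,"wz":-0.031},{"tx":0.0776,"ty":0.2445,"tz":-0.075,"wx":0,"wy":0,"wz":-0.031},{"tx":0.0776,"ty":0.2445,"tz":-0.075,"wx":0,"wy":0,"wz":-0.031},{"tx":0.0776,"ty":0.2445,"tz":-0.075,"wx":0,"wy":0,"wz":-0.031},{"tx":0.0776,"ty":0.2445,"tz":-0.075,"wx":0,"wy":0,"wz":-0.031}]'
python3 - <<'E'
from h import *
go(.5395,-.0205,.25,63.4)
s=snap('side','side2'); P,uv=cloud(s)
m=(np.hypot(P[:,0]-.539,P[:,1]+.02)<.075)&(abs(P[:,2]-.099)<.012);
print(m.sum(),P[m].mean(0))
for n in('mould','block'): 
    for d in bot.silhouettes(n,'side')[:1]: print(n,d['confidence'],np.round(d['rect'])); q,_=cloud(s,d['mask']); print(np.percentile(q,[2,50,98],axis=0).round(3)); print(rectfit(q[q[:,2]>np.percentile(q[:,2],95)-.004]))
E
```

```text
time: 5.98
position: [0.5391, -0.0216, 0.2793]
eef_rot: [0.231, 0.973, -0.0, -0.001]
wrist_force: [-0.3, -0.2, -2.6]
grip_width: 0.633
grip_force: 40.0
t 5.98 pos [ 0.5391 -0.0216  0.2793] yaw 63.3 zaxis [-1.6e-03 -1.0e-04 -1.0e+00] j [-0.2   0.27  1.74 -0.    1.13 -1.31] F [-0.3  -0.16 -2.59]
shift [0.0001 0.0012 0.0293] rot [-0.0008 -0.0014 -0.0017]
796 [ 0.54180559 -0.03318837  0.09769616]
mould 0.57 [219. 174. 269. 208.]
[[ 0.499 -0.062  0.076]
 [ 0.548 -0.038  0.095]
 [ 0.581  0.002  0.1  ]]
(array([ 0.53969751, -0.02232219]), (61.283329010009766, 68.97715759277344), 63.33565139770508)
block 0.7 [205. 207. 283. 250.]
[[ 0.474 -0.086  0.003]
 [ 0.538 -0.031  0.012]
 [ 0.602  0.033  0.025]]
(array([ 0.54032593, -0.02091942]), (103.54916381835938, 120.35245513916016), 63.94559860229492)
```

View pics/side2.png

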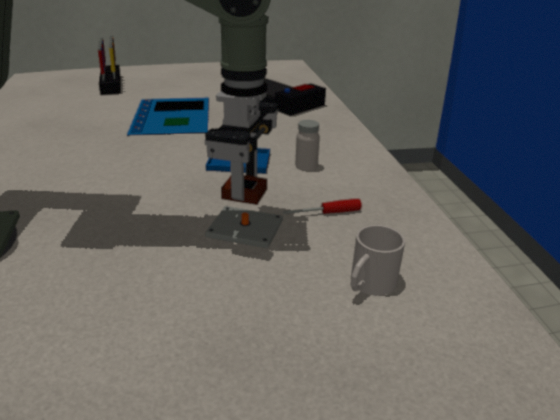

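```bash
python3 -m pendant '[{"tx":0.0043,"ty":0.0012,"tz":0.015,"wx":0,"wy":-0.001,"wz":0},{"tx":0.0043,"ty":0.0012,"tz":0.03,"wx":0,"wy":-0.001,"wz":0},{"tx":0.0043,"ty":0.0012,"tz":0.037,"wx":0,"wy":-0.001,"wz":0},{"tx":0.0043,"ty":0.0012,"tz":0.037,"wx":0,"wy":-0.001,"wz":0},{"tx":0.0043,"ty":0.0012,"tz":0.037,"wx":0,"wy":-0.001,"wz":0},{"tx":0.0043,"ty":0.0012,"tz":0.037,"wx":0,"wy":-0.001,"wz":0}]'
python3 -c "
from h import *
go(.5393,-.0204,.237,63.4)"
```

```text
time: 6.63
position: [0.5367, -0.0181, 0.2438]
eef_rot: [0.231, 0.973, -0.0, 0.001]
wrist_force: [0.2, 0.3, -3.2]
grip_width: 0.636
grip_force: 40.0
t 6.63 pos [ 0.5367 -0.0181  0.2438] yaw 63.34 zaxis [ 2.5e-03 -8.0e-04 -1.0e+00] j [-0.19  0.32  1.77 -0.    1.05 -1.3 ] F [ 0.15  0.29 -3.22]
shift [-0.0033 -0.0009  0.0068] rot [ 0.0004  0.0025 -0.001 ]
```

```bash
python3 -m pendant '[{"tx":0,"ty":-0.0005,"tz":0.0008,"wx":0,"wy":0,"wz":0},{"tx":0.0005,"ty":-0.0009,"tz":0.0016,"wx":0,"wy":0,"wz":0},{"tx":0.0007,"ty":-0.0009,"tz":0.0024,"wx":0,"wy":0,"wz":0},{"tx":0.0007,"ty":-0.0009,"tz":0.0032,"wx":0,"wy":0,"wz":0},{"tx":0.0007,"ty":-0.0009,"tz":0.004,"wx":0,"wy":0,"wz":0},{"tx":0.0007,"ty":-0.0009,"tz":0.0048,"wx":0,"wy":0,"wz":0},{"tx":0.0007,"ty":-0.0009,"tz":0.0054,"wx":0,"wy":0,"wz":0},{"tx":0.0007,"ty":-0.0009,"tz":0.006,"wx":0,"wy":0,"wz":0}]'
python3 -m pendant '[{"tx":0,"ty":0,"tz":0.0005,"wx":0,"wy":0,"wz":0},{"tx":0,"ty":0,"tz":0.0005,"wx":0,"wy":0,"wz":0}]'; python3 -m pendant '[{"tx":0,"ty":0,"tz":0.0005,"wx":0,"wy":0,"wz":0},{"tx":0,"ty":0,"tz":0.0005,"wx":0,"wy":0,"wz":0}]'
```

```text
time: 7.3
position: [0.5352, -0.0182, 0.2371]
eef_rot: [0.23, 0.973, -0.0, 0.0]
wrist_force: [-1.3, 0.1, 2.0]
grip_width: 0.635
grip_force: 40.0
time: 7.47
position: [0.5352, -0.0182, 0.2371]
eef_rot: [0.23, 0.973, -0.0, 0.0]
wrist_force: [-1.7, -0.2, 1.6]
grip_width: 0.634
grip_force: 40.0
time: 7.63
position: [0.5352, -0.0182, 0.237]
eef_rot: [0.23, 0.973, -0.0, 0.0]
wrist_force: [-4.1, 0.8, 6.1]
grip_width: 0.635
grip_force: 40.0
```

```bash
python3 -m pendant '[{"tx":-0.0007,"ty":0.0005,"tz":-0.0002,"wx":0,"wy":0,"wz":0},{"tx":-0.0008,"ty":0.001,"tz":-0.0002,"wx":0,"wy":0,"wz":0},{"tx":-0.0012,"ty":0.0019,"tz":-0.0002,"wx":0,"wy":0,"wz":0}]'; python3 -m pendant '[{"tx":-0.0007,"ty":0.0008,"tz":0,"wx":0,"wy":0,"wz":0},{"tx":-0.0015,"ty":0.0015,"tz":0,"wx":0,"wy":0,"wz":0}]';python3 -m pendant '[{"tx":-0.001,"ty":0.0004,"tz":0,"wx":0,"wy":0,"wz":0},{"tx":-0.002,"ty":0.0006,"tz":0,"wx":0,"wy":0,"wz":0}]'
```

```text
time: 7.88
position: [0.5364, -0.0176, 0.237]
eef_rot: [0.23, 0.973, -0.001, -0.001]
wrist_force: [-5.8, -2.4, 7.0]
grip_width: 0.635
grip_force: 40.0
time: 8.05
position: [0.5385, -0.0169, 0.237]
eef_rot: [0.23, 0.973, -0.001, -0.001]
wrist_force: [-5.5, -0.5, 6.7]
grip_width: 0.633
grip_force: 40.0
time: 8.22
position: [0.5403, -0.017, 0.2369]
eef_rot: [0.23, 0.973, -0.001, -0.001]
wrist_force: [-7.1, 0.8, 9.3]
grip_width: 0.636
grip_force: 40.0
```

```bash
python3 -m pendant '[{"tx":-0.001,"ty":-0.0002,"tz":-0.0004,"wx":0,"wy":0,"wz":0},{"tx":-0.002,"ty":-0.0006,"tz":-0.0004,"wx":0,"wy":0,"wz":0}]'|sed -n 1,4p; python3 -m pendant '[{"tx":-0.0008,"ty":-0.0007,"tz":0,"wx":0,"wy":0,"wz":0},{"tx":-0.0015,"ty":-0.0015,"tz":0,"wx":0,"wy":0,"wz":0}]'|sed -n 1,4p;python3 -m pendant '[{"tx":-0.0004,"ty":-0.001,"tz":0,"wx":0,"wy":0,"wz":0},{"tx":-0.0005,"ty":-0.002,"tz":0,"wx":0,"wy":0,"wz":0}]'|sed -n 1,4p
```

```text
time: 8.38
position: [0.5424, -0.018, 0.2369]
eef_rot: [0.23, 0.973, 0.0, -0.0]
wrist_force: [-2.7, 1.4, 2.9]
time: 8.55
position: [0.5436, -0.0203, 0.2363]
eef_rot: [0.23, 0.973, -0.0, 0.001]
wrist_force: [-0.6, -0.8, -3.0]
time: 8.72
position: [0.543, -0.0225, 0.2361]
eef_rot: [0.23, 0.973, -0.0, 0.001]
wrist_force: [0.8, 1.5, -4.0]
```

```bash
python3 -m pendant '[{"tx":0,"ty":0.0003,"tz":0.0005,"wx":0,"wy":0,"wz":0},{"tx":0,"ty":0.0005,"tz":0.001,"wx":0,"wy":0,"wz":0}]'|sed -n 1,4p;  python3 -m pendant '[{"tx":0,"ty":0,"tz":0.0005,"wx":0,"wy":0,"wz":0},{"tx":0,"ty":0,"tz":0.0005,"wx":0,"wy":0,"wz":0}]'|sed -n 1,4p
```

```text
time: 8.88
position: [0.5431, -0.0219, 0.2353]
eef_rot: [0.23, 0.973, -0.0, 0.0]
wrist_force: [0.5, 0.8, -3.3]
time: 9.05
position: [0.543, -0.0218, 0.2348]
eef_rot: [0.23, 0.973, -0.0, 0.0]
wrist_force: [0.5, -0.5, -3.4]
```

```bash
python3 -m pendant '[{"tx":0,"ty":0,"tz":0.0008,"wx":0,"wy":0,"wz":0},{"tx":0,"ty":0,"tz":0.0016,"wx":0,"wy":0,"wz":0},{"tx":0,"ty":0,"tz":0.0024,"wx":0,"wy":0,"wz":0},{"tx":0,"ty":0,"tz":0.003,"wx":0,"wy":0,"wz":0}]'|sed -n 1,4p;  python3 -m pendant '[{"tx":0,"ty":0,"tz":0.0008,"wx":0,"wy":0,"wz":0},{"tx":0,"ty":0,"tz":0.0016,"wx":0,"wy":0,"wz":0},{"tx":0,"ty":0,"tz":0.0024,"wx":0,"wy":0,"wz":0},{"tx":0,"ty":0,"tz":0.0032,"wx":0,"wy":0,"wz":0}]'|sed -n 1,4p
```

```text
time: 9.38
position: [0.5431, -0.0218, 0.232]
eef_rot: [0.23, 0.973, -0.0, 0.0]
wrist_force: [0.1, 1.4, -3.3]
time: 9.72
position: [0.5431, -0.0218, 0.2288]
eef_rot: [0.23, 0.973, -0.0, 0.001]
wrist_force: [0.6, 0.5, -3.9]
```

```bash
python3 -m pendant '[{"tx":0,"ty":0,"tz":0.0008,"wx":0,"wy":0,"wz":0},{"tx":0,"ty":0,"tz":0.0016,"wx":0,"wy":0,"wz":0},{"tx":0,"ty":0,"tz":0.0023,"wx":0,"wy":0,"wz":0}]'|sed -n 1,4p;  python3 -m pendant '[{"tx":0,"ty":0,"tz":0.0005,"wx":0,"wy":0,"wz":0},{"tx":0,"ty":0,"tz":0.001,"wx":0,"wy":0,"wz":0}]'|sed -n 1,4p;  python3 -m pendant '[{"tx":0,"ty":0,"tz":0.0005,"wx":0,"wy":0,"wz":0},{"tx":0,"ty":0,"tz":0.001,"wx":0,"wy":0,"wz":0}]'|sed -n 1,4p
```

```text
time: 9.97
position: [0.5431, -0.0218, 0.2265]
eef_rot: [0.23, 0.973, -0.0, 0.0]
wrist_force: [0.2, 0.2, -3.0]
time: 10.13
position: [0.5434, -0.0219, 0.2261]
eef_rot: [0.23, 0.973, -0.0, 0.001]
wrist_force: [-1.7, -0.1, 1.9]
time: 10.3
position: [0.5436, -0.022, 0.226]
eef_rot: [0.23, 0.973, -0.0, 0.001]
wrist_force: [-3.9, 1.0, 9.1]
```

```bash
python3 -m pendant '[{"tx":0,"ty":0,"tz":0.0003,"wx":0,"wy":0,"wz":0},{"tx":0,"ty":0,"tz":0.0005,"wx":0,"wy":0,"wz":0}]'|sed -n 1,4p;  python3 -m pendant '[{"tx":0,"ty":0,"tz":0.0003,"wx":0,"wy":0,"wz":0},{"tx":0,"ty":0,"tz":0.0005,"wx":0,"wy":0,"wz":0}]'|sed -n 1,4p
```

```text
time: 10.47
position: [0.5436, -0.022, 0.2259]
eef_rot: [0.23, 0.973, -0.0, 0.001]
wrist_force: [-3.7, -0.4, 9.5]
time: 10.63
position: [0.5436, -0.022, 0.2256]
eef_rot: [0.23, 0.973, -0.0, 0.001]
wrist_force: [-4.5, 0.6, 8.7]
```

```bash
python3 -m pendant '[{"tx":0,"ty":0,"tz":0.0003,"wx":0,"wy":0,"wz":0},{"tx":0,"ty":0,"tz":0.0006,"wx":0,"wy":0,"wz":0},{"tx":0,"ty":0,"tz":0.0009,"wx":0,"wy":0,"wz":0},{"tx":0,"ty":0,"tz":0.0012,"wx":0,"wy":0,"wz":0}]'|sed -n 1,4p;  python3 -m pendant '[{"tx":0,"ty":0,"tz":0.0003,"wx":0,"wy":0,"wz":0},{"tx":0,"ty":0,"tz":0.0006,"wx":0,"wy":0,"wz":0},{"tx":0,"ty":0,"tz":0.0009,"wx":0,"wy":0,"wz":0}]'|sed -n 1,4p
```

```text
time: 10.97
position: [0.5437, -0.0219, 0.2244]
eef_rot: [0.23, 0.973, -0.0, 0.001]
wrist_force: [-3.6, -0.2, 11.1]
time: 11.22
position: [0.5437, -0.0219, 0.2235]
eef_rot: [0.23, 0.973, -0.0, 0.001]
wrist_force: [-2.9, -0.1, 9.3]
```

```bash
python3 -m pendant '[{"tx":0,"ty":0,"tz":0.0003,"wx":0,"wy":0,"wz":0},{"tx":0,"ty":0,"tz":0.0006,"wx":0,"wy":0,"wz":0},{"tx":0,"ty":0,"tz":0.0009,"wx":0,"wy":0,"wz":0},{"tx":0,"ty":0,"tz":0.0012,"wx":0,"wy":0,"wz":0}]'|sed -n 1,4p;  python3 -m pendant '[{"tx":0,"ty":0,"tz":0.0003,"wx":0,"wy":0,"wz":0},{"tx":0,"ty":0,"tz":0.0006,"wx":0,"wy":0,"wz":0},{"tx":0,"ty":0,"tz":0.0009,"wx":0,"wy":0,"wz":0},{"tx":0,"ty":0,"tz":0.0012,"wx":0,"wy":0,"wz":0}]'|sed -n 1,4p
```

```text
time: 11.55
position: [0.5437, -0.0218, 0.2223]
eef_rot: [0.23, 0.973, -0.0, 0.001]
wrist_force: [-3.5, 0.9, 10.9]
time: 11.88
position: [0.5438, -0.0218, 0.221]
eef_rot: [0.23, 0.973, 0.0, 0.001]
wrist_force: [-1.9, 1.4, 8.2]
```

```bash
python3 -m pendant '[{"tx":0,"ty":0,"tz":0.0003,"wx":0,"wy":0,"wz":0},{"tx":0,"ty":0,"tz":0.0006,"wx":0,"wy":0,"wz":0},{"tx":0,"ty":0,"tz":0.0006,"wx":0,"wy":0,"wz":0}]'|sed -n 1,4p;  python3 -m pendant '[{"tx":0,"ty":0,"tz":0.0003,"wx":0,"wy":0,"wz":0},{"tx":0,"ty":0,"tz":0.0006,"wx":0,"wy":0,"wz":0},{"tx":0,"ty":0,"tz":0.0006,"wx":0,"wy":0,"wz":0}]'|sed -n 1,4p
```

```text
time: 12.13
position: [0.5438, -0.0218, 0.2202]
eef_rot: [0.23, 0.973, 0.0, 0.002]
wrist_force: [-2.3, -0.7, 6.2]
time: 12.38
position: [0.5437, -0.0218, 0.2187]
eef_rot: [0.23, 0.973, 0.0, 0.002]
wrist_force: [0.6, 0.1, -2.0]
```

Watch is free; remaining travel to the plate is about 1.7 mm.

```bash
python3 -m pendant '[{"tx":0,"ty":0,"tz":0.0003,"wx":0,"wy":0,"wz":0},{"tx":0,"ty":0,"tz":0.0006,"wx":0,"wy":0,"wz":0},{"tx":0,"ty":0,"tz":0.001,"wx":0,"wy":0,"wz":0}]'|sed -n 1,4p;  python3 -m pendant '[{"tx":0,"ty":0,"tz":0.0004,"wx":0,"wy":0,"wz":0},{"tx":0,"ty":0,"tz":0.0008,"wx":0,"wy":0,"wz":0}]'|sed -n 1,4p;python3 -m pendant '[{"tx":0,"ty":0,"tz":0.0004,"wx":0,"wy":0,"wz":0},{"tx":0,"ty":0,"tz":0.0004,"wx":0,"wy":0,"wz":0}]'|sed -n 1,4p; python3 -c "
from h import *
go(.5393,-.0204,.217,63.4)"
```

```text
time: 12.63
position: [0.5432, -0.0218, 0.2171]
eef_rot: [0.23, 0.973, -0.0, 0.0]
wrist_force: [-2.4, 0.8, 5.7]
time: 12.8
position: [0.5433, -0.0219, 0.2171]
eef_rot: [0.23, 0.973, -0.0, 0.0]
wrist_force: [-3.7, 0.1, 11.0]
time: 12.97
position: [0.5433, -0.0218, 0.2171]
eef_rot: [0.23, 0.973, -0.0, 0.0]
wrist_force: [-4.8, 1.6, 10.4]
t 12.97 pos [ 0.5433 -0.0218  0.2171] yaw 63.37 zaxis [ 5.e-04 -5.e-04 -1.e+00] j [-0.2   0.37  1.76 -0.    1.01 -1.31] F [-4.81  1.59 10.4 ]
shift [ 0.0042 -0.0005  0.0001] rot [-0.0002  0.0006 -0.0004]
```

```bash
python3 -m pendant '[{"tx":0,"ty":0,"tz":-0.0008,"wx":0,"wy":0,"wz":0},{"tx":0,"ty":0,"tz":-0.001,"wx":0,"wy":0,"wz":0}]' | sed -n 1,4p; python3 -m pendant '[{"tx":0,"ty":0,"tz":0,"wx":0,"wy":0,"wz":0},{"tx":0,"ty":0,"tz":0,"wx":0,"wy":0,"wz":0},{"tx":0,"ty":0,"tz":0,"wx":0,"wy":0,"wz":0},{"tx":0,"ty":0,"tz":0,"wx":0,"wy":0,"wz":0},{"tx":0,"ty":0,"tz":0,"wx":0,"wy":0,"wz":0}]' 0.085 40 ; python3 -m pendant '[{"tx":0,"ty":0,"tz":-0.01,"wx":0,"wy":0,"wz":0},{"tx":0,"ty":0,"tz":-0.04,"wx":0,"wy":0,"wz":0},{"tx":0,"ty":0,"tz":-0.07,"wx":0,"wy":0,"wz":0},{"tx":0,"ty":0,"tz":-0.1,"wx":0,"wy":0,"wz":0},{"tx":0,"ty":0,"tz":-0.1,"wx":0,"wy":0,"wz":0}]' | sed -n 1,4p
python3 - <<'E'
from h import *
go(.5393,-.0204,.217,63.4)
for cam in('side','top'):
    s=snap(cam,cam+'3'); P,uv=cloud(s)
    m=(np.hypot(P[:,0]-.543,P[:,1]+.022)<.05)
    for a,b in((.041,.05),(.033,.0395),(.009,.015)):
        q=P[m&(P[:,2]>a)&(P[:,2]<b)]; print(cam,a,len(q),q.mean(0).round(4) if len(q) else 0,rectfit(q) if len(q)>4 else 0)
    q=P[m&(P[:,2]>.041)&(P[:,2]<.05)]
    if len(q)>20:
        A=np.c_[q[:,:2]-q[:,:2].mean(0),np.ones(len(q))]; print('plane',np.linalg.lstsq(A,q[:,2],rcond=None)[0])
    q,_=cloud(s); 
i=cv2.imread('pics/side3.png')[150:270,180:320]; cv2.imwrite('pics/v3.png',cv2.resize(i,None,fx=5,fy=5,interpolation=2)[:600])
E
```

```text
time: 13.13
position: [0.5432, -0.0219, 0.2171]
eef_rot: [0.23, 0.973, -0.0, 0.001]
wrist_force: [-1.6, 0.4, 3.6]
time: 13.55
position: [0.5431, -0.0218, 0.2164]
eef_rot: [0.23, 0.973, -0.0, 0.0]
wrist_force: [-0.3, -0.8, -0.1]
grip_width: 0.9
grip_force: 0.0
time: 13.97
position: [0.5457, -0.0222, 0.3244]
eef_rot: [0.23, 0.973, 0.0, 0.007]
wrist_force: [1.7, -0.3, 1.0]
t 13.97 pos [ 0.5457 -0.0222  0.3244] yaw 63.38 zaxis [ 0.0143 -0.0031 -0.9999] j [-0.2   0.22  1.7  -0.    1.21 -1.31] F [ 1.71 -0.32  0.95]
shift [ 0.008  -0.0017  0.1073] rot [ 0.0036  0.0141 -0.0004]
side 0.041 212 [ 0.5424 -0.0245  0.0451] (array([ 0.54455286, -0.02200626]), (36.4779167175293, 36.95792770385742), 63.309207916259766)
side 0.033 438 [ 0.5442 -0.032   0.0363] (array([ 0.54489941, -0.02184634]), (63.341636657714844, 67.96958923339844), 63.94037628173828)
side 0.009 448 [ 0.5388 -0.0464  0.0124] (array([ 0.53956818, -0.03557439]), (71.51782989501953, 99.0447006225586), 75.61997985839844)
plane [-0.1516106   0.12199426  0.0450627 ]
top 0.041 18 [ 0.5232 -0.0197  0.045 ] (array([ 0.52405377, -0.0185446 ]), (21.56687355041504, 3.0812833309173584), 65.71617126464844)
top 0.033 211 [ 0.518  -0.0113  0.0363] (array([ 0.52038068, -0.01068055]), (59.04183578491211, 18.88411521911621), 63.581390380859375)
top 0.009 285 [ 0.5127 -0.008   0.0123] (array([ 0.51549524, -0.0077561 ]), (93.07894134521484, 37.51324462890625), 63.966434478759766)
```

View pics/v3.png

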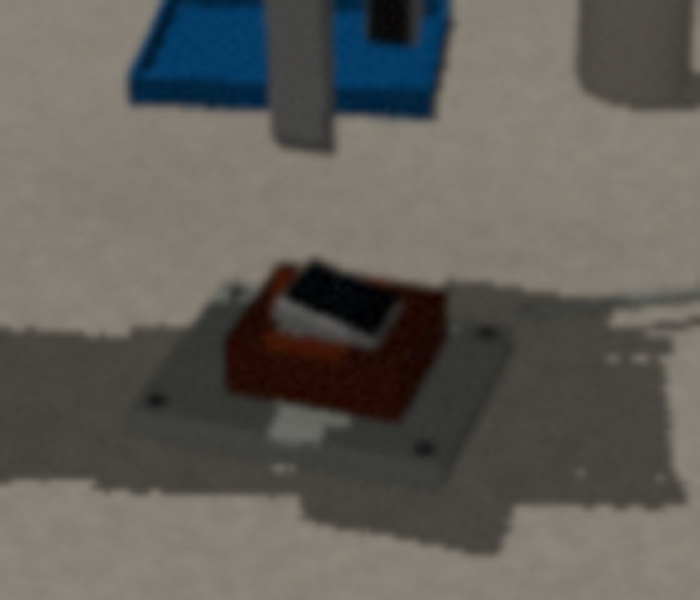

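Run:
```python
from h import *
s=snap('side'); P,uv=cloud(s)
d=bot.silhouettes('watch','side')[0]; print(d['confidence'],d['rect'])
px=s['pixels'].astype(int)
for name,mask in(('sil',d['mask']),('dark',(px.max(2)<45))):
    q,_=cloud(s,mask); q=q[(np.hypot(q[:,0]-.543,q[:,1]+.022)<.04)&(q[:,2]>.0375)&(q[:,2]<.06)]
    for k in range(4):
        c=q[:,:2].mean(0);A=np.c_[q[:,:2]-c,np.ones(len(q))]; f=np.linalg.lstsq(A,q[:,2],rcond=None)[0]; r=q[:,2]-A@f; q=q[abs(r)<max(.001,1.5*r.std())]
    Y=np.array([np.cos(1.106),np.sin(1.106)]);X=np.array([-Y[1],Y[0]])
    print(name,len(q),c.round(4),f.round(3),'slope toolx',np.degrees(np.arctan(f[:2]@X)).round(1),'tooly',np.degrees(np.arctan(f[:2]@Y)).round(1),rectfit(q),q[:,2].min(),q[:,2].max(),r.std())
```

```text
0.5 [233.7, 201.5, 258.6, 217.6]
sil 160 [ 0.5455 -0.0253] [-0.212  0.145  0.044] slope toolx 14.3 tooly 2.0 (array([ 0.54628955, -0.02374794]), (34.20440673828125, 36.48824691772461), 63.715030670166016) 0.038683678903040586 0.050148928181737384 0.000889866293212207
dark 140 [ 0.5471 -0.0255] [-0.252  0.118  0.044] slope toolx 15.6 tooly -0.4 (array([ 0.54978534, -0.02700742]), (36.42181396484375, 43.67198181152344), 60.15127182006836) 0.037563577001708925 0.050148928181737384 0.0005488711161327509
```

```bash
python3 -m pendant '[{"tx":0,"ty":0,"tz":0.03,"wx":0,"wy":0,"wz":0},{"tx":0,"ty":0,"tz":0.05,"wx":0,"wy":0,"wz":0},{"tx":0,"ty":0,"tz":0.06,"wx":0,"wy":0,"wz":0},{"tx":0,"ty":0,"tz":0.06,"wx":0,"wy":0,"wz":0},{"tx":0,"ty":0,"tz":0.06,"wx":0,"wy":0,"wz":0}]' 0.06 15 | sed -n 1,5p; python3 -c "
from h import *
go(.5435,-.0219,.2368,63.4)"
```

```text
time: 14.58
position: [0.5426, -0.0217, 0.2554]
eef_rot: [0.23, 0.973, -0.0, -0.001]
wrist_force: [0.7, -0.1, 0.7]
grip_width: 0.643
t 14.58 pos [ 0.5426 -0.0217  0.2554] yaw 63.37 zaxis [-2.4e-03  2.0e-04 -1.0e+00] j [-0.2   0.31  1.75 -0.    1.08 -1.31] F [ 0.68 -0.12  0.68]
shift [-0.001   0.0003  0.0186] rot [-0.0009 -0.0022 -0.0005]
```

```bash
python3 -m pendant '[{"tx":-0.0005,"ty":0,"tz":0.004,"wx":0,"wy":0,"wz":0},{"tx":-0.0005,"ty":0,"tz":0.008,"wx":0,"wy":0,"wz":0},{"tx":-0.0005,"ty":0,"tz":0.012,"wx":0,"wy":0,"wz":0},{"tx":-0.0005,"ty":0,"tz":0.015,"wx":0,"wy":0,"wz":0},{"tx":-0.0005,"ty":0,"tz":0.016,"wx":0,"wy":0,"wz":0},{"tx":-0.0005,"ty":0,"tz":0.016,"wx":0,"wy":0,"wz":0},{"tx":-0.0005,"ty":0,"tz":0.016,"wx":0,"wy":0,"wz":0}]' | sed -n 1,5p; python3 -c "
from h import *
go(.5435,-.0219,.2368,63.4)"
```

```text
time: 15.17
position: [0.5436, -0.022, 0.2408]
eef_rot: [0.23, 0.973, -0.0, 0.001]
wrist_force: [0.1, 0.2, -0.2]
grip_width: 0.633
t 15.17 pos [ 0.5436 -0.022   0.2408] yaw 63.37 zaxis [ 1.e-03 -5.e-04 -1.e+00] j [-0.2   0.33  1.75 -0.    1.05 -1.31] F [ 0.12  0.17 -0.25]
shift [0.0001 0.0001 0.004 ] rot [ 0.      0.0011 -0.0005]
```

```bash
python3 -m pendant '[{"tx":0,"ty":0,"tz":0.001,"wx":0,"wy":0,"wz":0},{"tx":0,"ty":0,"tz":0.002,"wx":0,"wy":0,"wz":0},{"tx":0,"ty":0,"tz":0.003,"wx":0,"wy":0,"wz":0},{"tx":0,"ty":0,"tz":0.0038,"wx":0,"wy":0,"wz":0},{"tx":0,"ty":0,"tz":0.0038,"wx":0,"wy":0,"wz":0}]' | sed -n 1,5p;  python3 -m pendant '[{"tx":0,"ty":0,"tz":0,"wx":0,"wy":0,"wz":0},{"tx":0,"ty":0,"tz":0,"wx":0,"wy":0,"wz":0},{"tx":0,"ty":0,"tz":0,"wx":0,"wy":0,"wz":0},{"tx":0,"ty":0,"tz":0,"wx":0,"wy":0,"wz":0},{"tx":0,"ty":0,"tz":0,"wx":0,"wy":0,"wz":0},{"tx":0,"ty":0,"tz":0,"wx":0,"wy":0,"wz":0},{"tx":0,"ty":0,"tz":0,"wx":0,"wy":0,"wz":0}]' 0.025 15
```

```text
time: 15.58
position: [0.5435, -0.022, 0.2367]
eef_rot: [0.23, 0.973, -0.0, 0.0]
wrist_force: [-0.5, -0.5, 1.1]
grip_width: 0.639
time: 16.17
position: [0.5436, -0.022, 0.237]
eef_rot: [0.23, 0.973, -0.0, 0.001]
wrist_force: [0.6, 0.1, -0.2]
grip_width: 0.359
grip_force: 15.0
```

```bash
python3 -m pendant '[{"tx":0,"ty":0,"tz":-0.003,"wx":0,"wy":0,"wz":0},{"tx":0,"ty":0,"tz":-0.008,"wx":0,"wy":0,"wz":0},{"tx":0,"ty":0,"tz":-0.014,"wx":0,"wy":0,"wz":0},{"tx":0,"ty":0,"tz":-0.024,"wx":0,"wy":0,"wz":0},{"tx":0,"ty":0,"tz":-0.04,"wx":0,"wy":0,"wz":0},{"tx":0,"ty":0,"tz":-0.06,"wx":0,"wy":0,"wz":0},{"tx":0,"ty":0,"tz":-0.075,"wx":0,"wy":0,"wz":0},{"tx":0,"ty":0,"tz":-0.08,"wx":0,"wy":0,"wz":0},{"tx":0,"ty":0,"tz":-0.08,"wx":0,"wy":0,"wz":0},{"tx":0,"ty":0,"tz":-0.08,"wx":0,"wy":0,"wz":0}]'
cat >> h.py <<'E'
def watchfit(cx,cy,lo,hi,name):
    s=snap('side',name); d=bot.silhouettes('watch','side')
    px=s['pixels'].astype(int)
    for nm,mask in([('sil',d[0]['mask'])] if d else [])+[('dark',px.max(2)<45)]:
        q,_=cloud(s,mask); q=q[(np.hypot(q[:,0]-cx,q[:,1]-cy)<.04)&(q[:,2]>lo)&(q[:,2]<hi)]
        if len(q)<15: print(nm,len(q)); continue
        for k in range(4):
            c=q[:,:2].mean(0);A=np.c_[q[:,:2]-c,np.ones(len(q))]; f=np.linalg.lstsq(A,q[:,2],rcond=None)[0]; r=q[:,2]-A@f; q=q[abs(r)<max(.001,1.5*r.std())]
        M=R.from_quat(bot.observe()['eef_rot']).as_matrix()
        print(nm,len(q),c.round(4),f.round(3),'slope toolx',np.degrees(np.arctan(f[:2]@M[:2,0])).round(1),'tooly',np.degrees(np.arctan(f[:2]@M[:2,1])).round(1),rectfit(q),q[:,2].min(),q[:,2].max(),r.std())
    return s
E
python3 - <<'E'
from h import *
go(.5435,-.0219,.317,63.4)
s=watchfit(.5436,-.022,.1,.15,'side4')
i=cv2.imread('pics/side4.png')[120:260,180:320]; cv2.imwrite('pics/v4.png',cv2.resize(i,(600,600),interpolation=2))
E
```

```text
time: 17.0
position: [0.5434, -0.022, 0.3172]
eef_rot: [0.23, 0.973, -0.0, 0.001]
wrist_force: [0.6, -0.2, -0.4]
grip_width: 0.357
grip_force: 15.0
t 17.0 pos [ 0.5434 -0.022   0.3172] yaw 63.37 zaxis [ 1.5e-03 -6.0e-04 -1.0e+00] j [-0.2   0.23  1.71 -0.    1.2  -1.31] F [ 0.59 -0.23 -0.37]
shift [-0.0001  0.0001  0.0002] rot [ 0.0001  0.0016 -0.0005]
sil 61 [ 0.5544 -0.0298] [-0.233  0.187  0.122] slope toolx 16.3 tooly 3.6 (array([ 0.54485095, -0.0256377 ]), (29.06372833251953, 35.940555572509766), 67.77490234375) 0.11753345156917216 0.12735766403498378 0.0008361926698943442
dark 111 [ 0.5551 -0.0224] [-0.382  0.315  0.124] slope toolx 25.8 tooly 6.3 (array([ 0.55695514, -0.02434201]), (39.08964157104492, 17.594196319580078), 82.0909652709961) 0.11679253550671376 0.13300814535857236 0.0021724071211369302
```

View pics/v4.png

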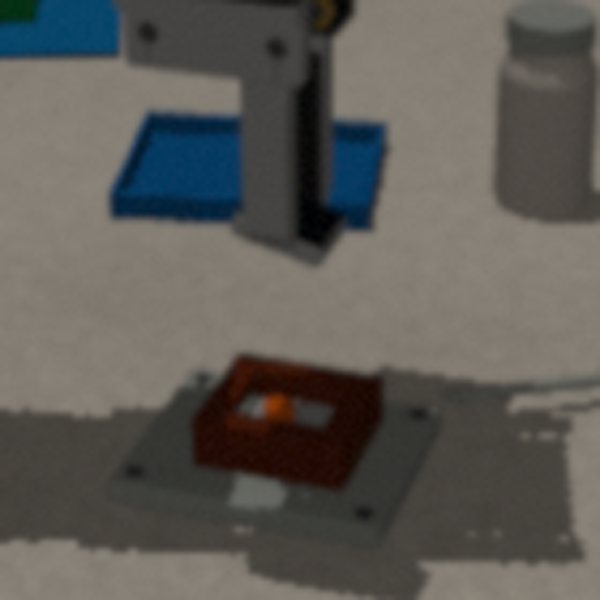

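```bash
cat >> h.py <<'E'
def gow(x,y,zb,th,yaw=63.4):
    o=bot.observe(); r=R.from_quat(o['eef_rot']); p=np.array(o['position'])
    a=np.radians(yaw); Y=np.array([np.cos(a),np.sin(a),0]);Z=np.array([0,0,-1.]);X=np.cross(Y,Z)
    T=R.from_matrix(np.c_[X,Y,Z])*R.from_rotvec([0,th,0])
    t=np.array([x,y,zb])-T.apply([0,0,.199+.006])
    print('t',round(o['time'],2),'pos',p.round(4),'tgt',t.round(4),'F',np.round(o['wrist_force'],2))
    print('shift',r.inv().apply(t-p).round(4),'rot',(r.inv()*T).as_rotvec().round(4))
E
python3 -c "
from h import *
gow(.561,.268,.08,-.25)"
```

```text
t 17.1 pos [ 0.5429 -0.0219  0.3159] tgt [0.5157 0.2907 0.2786] F [-0.24 -0.16 -0.56]
shift [0.1645 0.2672 0.0373] rot [-0.0007 -0.2511 -0.0005]
```

```bash
python3 -m pendant '[{"tx":0.008,"ty":0.013,"tz":0,"wx":0,"wy":0,"wz":0},{"tx":0.023,"ty":0.038,"tz":0,"wx":0,"wy":0,"wz":0},{"tx":0.042,"ty":0.068,"tz":0,"wx":0,"wy":-0.02,"wz":0},{"tx":0.061,"ty":0.1,"tz":0,"wx":0,"wy":-0.05,"wz":0},{"tx":0.08,"ty":0.13,"tz":0.005,"wx":0,"wy":-0.09,"wz":0},{"tx":0.1,"ty":0.163,"tz":0.01,"wx":0,"wy":-0.13,"wz":0},{"tx":0.12,"ty":0.195,"tz":0.015,"wx":0,"wy":-0.17,"wz":0},{"tx":0.138,"ty":0.225,"tz":0.022,"wx":0,"wy":-0.21,"wz":0},{"tx":0.153,"ty":0.25,"tz":0.03,"wx":0,"wy":-0.24,"wz":0},{"tx":0.1645,"ty":0.267,"tz":0.037,"wx":0,"wy":-0.251,"wz":0},{"tx":0.1645,"ty":0.267,"tz":0.037,"wx":0,"wy":-0.251,"wz":0},{"tx":0.1645,"ty":0.267,"tz":0.037,"wx":0,"wy":-0.251,"wz":0},{"tx":0.1645,"ty":0.267,"tz":0.037,"wx":0,"wy":-0.251,"wz":0}]'
python3 - <<'E'
from h import *
gow(.561,.268,.004,-.25)
s=watchfit(.561,.268,.07,.12,'side5')
a=cv2.imread('pics/side5.png')[90:190,180:300]; a=cv2.resize(a,(480,400),interpolation=2)
s=snap('top','top5'); b=cv2.imread('pics/top5.png')[180:280,110:210]; b=cv2.resize(b,(320,320),interpolation=2); b=cv2.copyMakeBorder(b,0,80,0,0,0)
cv2.imwrite('pics/v5.png',np.hstack([a,b]))
E
```

```text
time: 18.18
position: [0.516, 0.2898, 0.2789]
eef_rot: [0.228, 0.965, -0.03, 0.122]
wrist_force: [-0.1, -0.0, -0.4]
grip_width: 0.357
grip_force: 15.0
t 18.18 pos [0.516  0.2898 0.2789] tgt [0.5157 0.2907 0.2026] F [-0.12 -0.04 -0.37]
shift [0.0196 0.0008 0.0737] rot [-0.0019  0.0009 -0.0001]
sil 37 [0.5709 0.2581] [-0.126  0.121  0.091] slope toolx 9.2 tooly 3.0 (array([0.57173535, 0.25829651]), (34.1715202331543, 16.096189498901367), 83.22125244140625) 0.0872041534296571 0.09330535336379764 0.0011973007384924413
dark 69 [0.5677 0.2729] [-0.603  0.307  0.098] slope toolx 33.2 tooly 0.2 (array([0.56924573, 0.26792178]), (47.8397102355957, 23.07622718811035), 89.55747985839844) 0.08780806815938774 0.11261510957460819 0.0036731247878198123
```

View pics/v5.png

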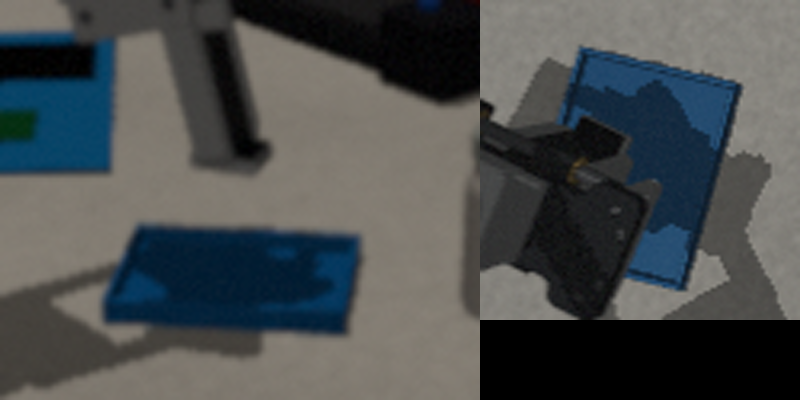

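Run:
```python
from h import *
M=R.from_quat(bot.observe()['eef_rot']).as_matrix(); X=np.array([-np.sin(1.1065),np.cos(1.1065)]);Y=np.array([np.cos(1.1065),np.sin(1.1065)])
for cam in('top','side'):
    s=snap(cam); P,uv=cloud(s); d=P[:,:2]-[.561,.268]; x=d@X;y=d@Y
    for y0 in(-14,-8,0,8,14):
      for x0 in range(-24,28,4):
        m=(abs(x*1000-x0)<2)&(abs(y*1000-y0)<3)&(P[:,2]>.06)&(P[:,2]<.125)
        if m.sum()>1: print(cam,'y',y0,'x',x0,m.sum(),np.round(np.percentile(P[m,2],[5,50,95]),4))
```

```text
top y -14 x -20 3 [0.0908 0.0908 0.091 ]
top y -14 x -16 9 [0.0909 0.0947 0.0961]
top y -14 x -12 7 [0.0904 0.0943 0.0976]
top y -14 x -8 7 [0.0922 0.0944 0.096 ]
top y -14 x -4 4 [0.0945 0.0953 0.0961]
top y -8 x -20 3 [0.0898 0.0904 0.0925]
top y -8 x -16 6 [0.0931 0.0942 0.0959]
top y -8 x -12 5 [0.0938 0.0946 0.0951]
top y -8 x -8 6 [0.0926 0.0943 0.0948]
top y -8 x -4 7 [0.0928 0.094  0.0956]
top y -8 x 0 6 [0.0938 0.095  0.0966]
top y 0 x -20 3 [0.0928 0.0929 0.0933]
top y 0 x -16 7 [0.0926 0.0935 0.0944]
top y 0 x -12 6 [0.0938 0.0957 0.0963]
top y 0 x -8 6 [0.0936 0.095  0.0961]
top y 0 x -4 8 [0.0934 0.0951 0.0964]
top y 8 x -20 3 [0.0909 0.0911 0.0926]
top y 8 x -16 6 [0.0934 0.0946 0.0971]
top y 8 x -12 6 [0.0933 0.0939 0.0965]
top y 8 x -8 6 [0.092  0.0934 0.0951]
top y 8 x -4 7 [0.0923 0.0941 0.0956]
top y 8 x 0 2 [0.0932 0.094  0.0949]
top y 14 x -16 3 [0.0905 0.0918 0.093 ]
top y 14 x -12 3 [0.0925 0.0939 0.0941]
top y 14 x -8 7 [0.091  0.0954 0.0996]
top y 14 x -4 11 [0.0907 0.0999 0.1092]
top y 14 x 0 5 [0.0963 0.1195 0.1229]
side y -14 x -20 8 [0.0842 0.0878 0.0915]
side y -14 x -16 4 [0.0864 0.0909 0.0923]
side y -14 x -12 4 [0.0876 0.0886 0.0927]
side y -14 x -8 3 [0.0841 0.0846 0.0903]
side y -14 x 16 5 [0.0836 0.0858 0.0902]
side y -8 x -20 4 [0.0831 0.0891 0.0938]
side y -8 x -16 3 [0.092  0.0929 0.094 ]
side y -8 x -12 3 [0.0926 0.093  0.094 ]
side y -8 x -8 3 [0.0919 0.0935 0.0942]
side y 0 x -16 3 [0.0923 0.0933 0.095 ]
side y 0 x -8 2 [0.0934 0.0936 0.0939]
side y 8 x -20 3 [0.0833 0.0887 0.0907]
side y 8 x -16 3 [0.0928 0.0941 0.0943]
side y 8 x -8 2 [0.0931 0.0933 0.0936]
side y 14 x -20 4 [0.0854 0.0882 0.0923]
side y 14 x -8 5 [0.0932 0.0971 0.1039]
side y 14 x -4 9 [0.0938 0.1067 0.1126]
side y 14 x 0 7 [0.1004 0.113  0.1204]
side y 14 x 4 7 [0.0944 0.1074 0.1219]
side y 14 x 8 9 [0.1068 0.1151 0.1238]
```

```bash
python3 -m pendant '[{"tx":0.003,"ty":0,"tz":0.0116,"wx":0,"wy":0,"wz":0},{"tx":0.0074,"ty":0,"tz":0.029,"wx":0,"wy":0,"wz":0},{"tx":0.0114,"ty":0,"tz":0.0446,"wx":0,"wy":0,"wz":0},{"tx":0.0148,"ty":0,"tz":0.0581,"wx":0,"wy":0,"wz":0},{"tx":0.0166,"ty":0,"tz":0.0649,"wx":0,"wy":0,"wz":0},{"tx":0.0173,"ty":0,"tz":0.0678,"wx":0,"wy":0,"wz":0},{"tx":0.0173,"ty":0,"tz":0.0678,"wx":0,"wy":0,"wz":0},{"tx":0.0173,"ty":0,"tz":0.0678,"wx":0,"wy":0,"wz":0}]'
python3 -m pendant '[{"tx":0.0002,"ty":0,"tz":0.0008,"wx":0,"wy":0,"wz":0},{"tx":0.0004,"ty":0,"tz":0.0016,"wx":0,"wy":0,"wz":0},{"tx":0.0006,"ty":0,"tz":0.0024,"wx":0,"wy":0,"wz":0},{"tx":0.0008,"ty":0,"tz":0.0032,"wx":0,"wy":0,"wz":0},{"tx":0.001,"ty":0,"tz":0.004,"wx":0,"wy":0,"wz":0}]' | sed -n 1,5p
```

```text
time: 19.1
position: [0.5166, 0.2904, 0.2101]
eef_rot: [0.229, 0.965, -0.029, 0.123]
wrist_force: [0.1, -0.5, -0.6]
grip_width: 0.359
grip_force: 15.0
time: 19.52
position: [0.5164, 0.2904, 0.2059]
eef_rot: [0.228, 0.965, -0.029, 0.123]
wrist_force: [-0.3, 0.4, -0.8]
grip_width: 0.361
```

```bash
python3 -m pendant '[{"tx":0.0002,"ty":0,"tz":0.0007,"wx":0,"wy":0,"wz":0},{"tx":0.0004,"ty":0,"tz":0.0014,"wx":0,"wy":0,"wz":0},{"tx":0.0005,"ty":0,"tz":0.0021,"wx":0,"wy":0,"wz":0},{"tx":0.0007,"ty":0,"tz":0.0028,"wx":0,"wy":0,"wz":0}]' | sed -n 1,4p;python3 -m pendant '[{"tx":0.0001,"ty":0,"tz":0.0005,"wx":0,"wy":0,"wz":0},{"tx":0.0002,"ty":0,"tz":0.001,"wx":0,"wy":0,"wz":0}]' | sed -n 1,4p;python3 -m pendant '[{"tx":0.0001,"ty":0,"tz":0.0005,"wx":0,"wy":0,"wz":0},{"tx":0.0002,"ty":0,"tz":0.001,"wx":0,"wy":0,"wz":0}]' | sed -n 1,4p
```

```text
time: 19.85
position: [0.5163, 0.2903, 0.2026]
eef_rot: [0.228, 0.965, -0.029, 0.122]
wrist_force: [-1.6, -0.5, 0.7]
time: 20.02
position: [0.5163, 0.2904, 0.2023]
eef_rot: [0.229, 0.965, -0.029, 0.122]
wrist_force: [-4.8, -0.3, 6.4]
time: 20.18
position: [0.5163, 0.2904, 0.2019]
eef_rot: [0.229, 0.965, -0.029, 0.122]
wrist_force: [-7.2, -1.2, 11.9]
```

```bash
python3 -m pendant '[{"tx":-0.0003,"ty":0,"tz":-0.0012,"wx":0,"wy":0,"wz":0},{"tx":-0.0003,"ty":0,"tz":-0.0012,"wx":0,"wy":0,"wz":0}]' | sed -n 1,4p; python3 -m pendant '[{"tx":0,"ty":0,"tz":0,"wx":0,"wy":0,"wz":0},{"tx":0,"ty":0,"tz":0,"wx":0,"wy":0,"wz":0},{"tx":0,"ty":0,"tz":0,"wx":0,"wy":0,"wz":0},{"tx":0,"ty":0,"tz":0,"wx":0,"wy":0,"wz":0},{"tx":0,"ty":0,"tz":0,"wx":0,"wy":0,"wz":0}]' 0.06; python3 -m pendant '[{"tx":-0.001,"ty":0,"tz":-0.005,"wx":0,"wy":0,"wz":0},{"tx":-0.005,"ty":0,"tz":-0.02,"wx":0,"wy":0,"wz":0},{"tx":-0.012,"ty":0,"tz":-0.05,"wx":0,"wy":0,"wz":0},{"tx":-0.022,"ty":0,"tz":-0.09,"wx":0,"wy":0,"wz":0},{"tx":-0.03,"ty":0,"tz":-0.13,"wx":0,"wy":0,"wz":0},{"tx":0,"ty":0,"tz":-0.16,"wx":0,"wy":0,"wz":0},{"tx":0.03,"ty":0,"tz":-0.18,"wx":0,"wy":0,"wz":0},{"tx":0.06,"ty":0,"tz":-0.2,"wx":0,"wy":0,"wz":0},{"tx":0.09,"ty":0,"tz":-0.22,"wx":0,"wy":0,"wz":0},{"tx":0.12,"ty":0,"tz":-0.23,"wx":0,"wy":0,"wz":0},{"tx":0.12,"ty":0,"tz":-0.23,"wx":0,"wy":0,"wz":0},{"tx":0.12,"ty":0,"tz":-0.23,"wx":0,"wy":0,"wz":0}]' | sed -n 1,4p
python3 - <<'E'
from h import *
s=snap('top','top6'); P,uv=cloud(s)
q=P[(np.hypot(P[:,0]-.561,P[:,1]-.268)<.04)&(P[:,2]>.012)&(P[:,2]<.03)]
c=q[:,:2].mean(0);A=np.c_[q[:,:2]-c,np.ones(len(q))]; f=np.linalg.lstsq(A,q[:,2],rcond=None)[0]; print(len(q),c,f,rectfit(q))
q=P[(np.hypot(P[:,0]-.543,P[:,1]+.022)<.05)&(P[:,2]>.033)&(P[:,2]<.05)]; print(rectfit(q),np.percentile(q[:,2],[5,50,95]))
a=cv2.imread('pics/top6.png')[170:290,110:340]; a=cv2.resize(a,(690,360),interpolation=2)
snap('side','side6'); b=cv2.imread('pics/side6.png')[130:270,180:448]; b=cv2.resize(b,(460,240),interpolation=2)
cv2.imwrite('pics/v6.png',np.vstack([a,cv2.copyMakeBorder(b,0,0,0,230,0)]))
E
```

```text
time: 20.35
position: [0.5166, 0.2904, 0.2024]
eef_rot: [0.228, 0.965, -0.029, 0.123]
wrist_force: [-0.3, -0.7, 0.3]
time: 20.77
position: [0.5164, 0.2902, 0.2018]
eef_rot: [0.228, 0.965, -0.029, 0.122]
wrist_force: [0.1, 0.4, -0.9]
grip_width: 0.634
grip_force: 0.0
time: 21.77
position: [0.3601, 0.3687, 0.3956]
eef_rot: [0.227, 0.966, -0.028, 0.123]
wrist_force: [-0.0, -1.1, 0.1]
300 [0.55934209 0.26696402] [0.0030796  0.01291422 0.016416  ] (array([0.55982202, 0.26728687]), (33.597564697265625, 39.783443450927734), 63.08466720581055)
(array([ 0.54239032, -0.02136909]), (59.92005157470703, 67.8205337524414), 63.52684020996094) [0.03392247 0.03626917 0.03876675]
```

View pics/v6.png

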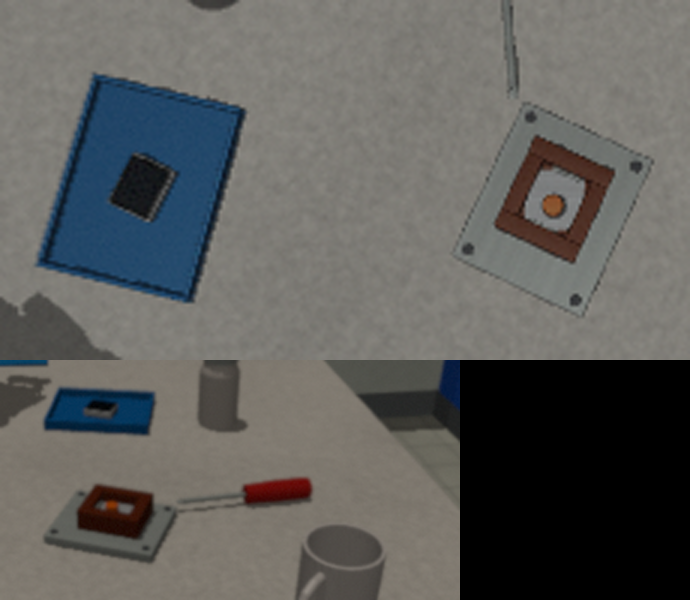

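The watch lies flat, glass up, in the tray at about (142,187). Its top is at 16.4 mm and its tilt is under 1°. The mould sits flat on the block, with its top at 36 mm and the peg showing at about (553,206). The mug, dispenser and screwdriver look untouched.

```bash
python3 -c "
from bench import bot
print(bot.close_job())"
```

```text
the job is handed in; nothing more can be done
None
```

The job is handed in: the mould is fully home and flat on the block, the watch lies flat and glass up in the blue tray, the mug, dispenser and screwdriver were left alone, and it took about 22 s of robot time; no verdict came back.

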